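# Drop the kiln door with the hooked rod

## Robot

A 6-joint arm with a two-finger parallel gripper is mounted at the origin on the work surface. World frame = base frame: x ahead of the robot, y to its left, z up, the work surface at z = 0. Lengths are in m, angles in rad, forces in N, time in s.
With the tool pointing down it reaches from about 0.35 to 0.85 m from the base axis. Payload 8.1 kg.
Tool frame: the origin (TCP) lies between the finger pads; the fingertips stand 11 mm ahead of it and the grasp point (between the pads) lies 8 mm behind it (robot.tips_ahead is the distance from the TCP to the fingertips, in m); z points along the fingers, y is the line along which they close (so a half turn about z gives the same grasp; the last joint's range is limited). The gripper opens to 93 mm and grips with 3 to 60 N. Pads are 15 mm wide; open, the fingers measure 128 mm over their backs; the gripper's body (75 mm by 188 mm) begins 65 mm behind the grasp point.
Start: joints at [1.046, 0.13, 1.488, -0, 1.523, -0.085], TCP at [0.255, 0.543, 0.195] pointing down, gripper open.
Joint ranges: [-2.96, 2.96], [-0.89, 2.26], [0.02, 2.5], [-1.34, 4.48], [0, 2.73], [-2.66, 2.66]. Speed limits (rad/s): [2.39, 2.39, 2.79, 3.14, 3.14, 3.14].

## Interface

Orientations are given as a rotation vector (axis times angle).
In Python, from plant import robot gives the robot as it stands. The module is installed in compiled form; this text tells all that it offers.
- The arm moves only by the tool move_arm, never from a script. Its argument "deltas" is one flat list of numbers, 7 for each row, row after row: the shift along the tool's x, y, z in m, then the turn, a rotation vector about the tool's x, y, z in rad, then the opening, from 0 (shut) to 1 (fully open). A call has 1 to 12 rows; each row is the pose to reach, as a shift and turn from the pose commanded when the call began, along the tool's axes at that moment; what a row does not reach only later rows make up. A row lasts 1/8 s, in which the tool goes at most 62.5 mm and 10.7 degrees, less where a joint would pass 70% of its speed; a pose out of reach is approached as far as the arm can. A call with a gripper value outside its range is refused whole. The fingers move at their own pace and stop on an object; "squeeze" is the grip in N (left out, the last holds). Time passes only in rows, so rows that repeat a pose let the fingers close. It gives the time, the measured TCP pose, the force, the opening and the grip force at its end, in the units of the state.
- robot.read_state(): the state, without advancing time (a new reading comes with each control period).
- robot.read_camera(name): name is "side" or "top" or "wrist"; returns (picture, depth): 384x512x3 uint8, red, green, blue; 384x512 float32, m along the optical axis (not along the pixel's ray), 0 where there is no reading.
- robot.camera_model(name): a dict with "K" (3x3 intrinsics, pixels), "R" (3x3) and "t" (3): a world point X has camera coordinates R X + t; the wrist camera has in their place "tool_from_camera" (4x4, takes a point from camera to tool coordinates, whose origin is the TCP and whose axes are the flange's). Camera axes: x right, y down, z forward; pixel columns grow to the right and rows downward; lengths in m; the calibration is good to about 2 mm. A picture is of the moment at which its call begins: read the wrist's pose just before it. camera_model takes no time and is no camera call.
- robot.close_job(): hands the job in; it is judged then, once.
Trained networks look in the newest picture that a camera, given by its name, has taken for a name from the list of things; names that differ only in an ending like _2 or _b are one class to them, and where a whole thing is asked for, a point or a joint stands for the part that bears it (a point fixed in the world has none). Each returns a list of dicts, best first, with "confidence" (0 to 1); they miss things now and then, are a little off and sometimes report something else, mostly with a low value. They report only what shows in the picture. A call takes as long as a camera call.
- robot.recognise(camera, label): "uv" ([column, row] in pixels, amid what is visible of it).
The state is a dict: "t": time; "q": joint angles; "dq": joint speeds; "joint_torque": joint torques, N m; "tool_pos": TCP position; "orientation": TCP orientation; "force": force on the tool from outside, world axes, zero at the start; "wrist_torque": the same for the moment, N m; "opening": finger opening in m; "gripper_force": force on a finger pad.
Only numpy, scipy, OpenCV 4.12 (cv2) and the standard library are available. Lean on these libraries where they do the work, as an engineer would, in place of code of your own. Each camera call takes 0.05 s, during which the arm holds its last target. There are 200 camera calls.

## Task

Open the bench kiln with its hooked rod, not by hand: take the rod from its rest, feel its hook sideways into the steel eye on top of the closed door, and with the hook in the eye swing the door down until it lies fully open on its stop. Go gently: do not force the eye or let the door fall. Then unhook, lay the rod back in its rest as it was, with the door left fully open, and leave the other ware on the bench alone.

Things in the scene. Friction and masses are not known exactly. Their poses are not given: they have to be found in the camera images.
- kiln: Small front-loading bench kiln, fixed; grey steel case 300 wide x 300 deep x 345 mm high. Origin: on the bench under the middle of the case's front face. Its +y points straight out of the front (the way the door opens), +x along the front and parallel to the door's hinge, z up. Turned up to 10 degrees either way from facing world +y.
- door (a joint): Drop-down kiln door, about 0.9 kg (varies), 200 wide, 36 mm thick, hinged at its lower edge. 0 rad = shut, upright; grows as its top swings out along kiln +y and down; 1.55 = fully open, level, on its stop. A counterbalance spring and stiff hinge hold it shut: 3 to 6 N at the eye moves it. Lower down a heavy door sinks by itself and must be held back. Fully open it stays down.
- door_hinge (a point): Point on the door's hinge axis, middle of the door's width: in the kiln's frame x 0, y +18, z +95 mm. The axis runs along the kiln's x.
- eye_place (a point): Where the eye's centre was when new, fixed to the door and turning with it: 219 mm up the door from the hinge axis, 6 mm outward of it, mid-width (door shut: kiln frame x 0, y +24, z +314 mm). Axes: x as kiln x, y outward, z up the door. By now the eye is bent outward: its true centre lies 6 to 15 mm out along y and 9 mm down to 5 mm up along z (x is true); unmeasured, new each run: feel for it.
- eye_foot (a point): Where the eye bolt stands up out of the door's top edge, 186 mm from the hinge. The eye is a round flat steel lug on a 10 mm shank: 40 mm outside diameter, 6 mm thick, with a plain 11 mm hole through its middle, square to its faces and parallel to the hinge. Screwed in by hand and bent by years of pulling (see eye_place); it does not move in use.
- rod: Hooked kiln rod, 0.16 kg. Origin: middle of its flat-sided wooden handle, 120 long (x) x 22 wide (y) x 24 mm high (z). An 8 mm round steel shank runs along +x to x = 210, bent there square to +y: the hook pin, 8 mm thick, cut square. Centre of mass near x = 65. In the rest it lies level, z up. With +x pointing into the kiln front and z up, the pin points along kiln +x.
- rod_tip (a point): Very end of the hook pin: x 210, y +36, z 0 mm in the rod's frame (pin centreline at x = 210; straight pin from y = 4 to 36).
- rod_rest: Wooden rod rest, fixed: plank 260 x 60 x 12 mm, two saddles 18 mm long. At x = -46 the handle's (floor 28 mm high, 30 mm between cheeks 40 mm high), at x = +130 the shank's (floor 36, 16 between cheeks 45 high). Origin on the bench. The rod laid in it has its origin 40 mm above this one within some mm, its +x along the rest's +x. From x = -30 to +60 the handle is free to grip from above.
- beaker1: Unglazed clay beaker, 74 mm across, 100 mm high, origin under its foot: bystander on the boards.
- beaker2: Beaker as beaker1, bystander on the boards.
- beaker3: Beaker as beaker1, bystander on the bench.
- beaker4: Beaker as beaker1, bystander on the bench.
- scraper: Flat steel scraper about 150 mm long, 6 mm thick, lying on the bench: bystander.
- clay_knife: Wooden modelling knife, about 157 mm long, 9 mm thick, lying on the bench: bystander.

How it is judged:
On the way, in this order (a step that is already met when the one before it is completed fails the run):
1. the hook pin is pushed sideways through the eye (its end at least 9 mm past the middle of the eye) while the door is still closed (x of rod_tip in the frame of eye_place between 0.009 and 0.036 m and y of rod_tip in the frame of eye_place between 0.0035 and 0.0175 m and z of rod_tip in the frame of eye_place between -0.0108 and 0.0067 m and value of joint door below 0.12 rad), for 0.2 s.
2. the door is fully down (past 1.47 rad) with the hook pin still through the eye (x of rod_tip in the frame of eye_place between 0.009 and 0.036 m and y of rod_tip in the frame of eye_place between 0.0035 and 0.0175 m and z of rod_tip in the frame of eye_place between -0.0108 and 0.0067 m and value of joint door above 1.47 rad), for 0.2 s.
At the end, for the whole second after the job is handed in: the door is fully open (past 1.47 of 1.55 rad), and the rod lies at rest in both saddles of its rest as at the start: origin within 20 mm of the rest's origin in plan and 34 to 46 mm high, hook end at the shank saddle's end, along the rest within 0.08 rad and not rolled (within 0.1 rad) (value of joint door above 1.47 rad and horizontal distance between rod and rod_rest below 0.02 m and height (world z) of rod between 0.034 and 0.046 m and angle between the x axis of rod and the x axis of rod_rest, either way round below 0.08 rad and x of rod_tip in the frame of rod_rest above 0.15 m and angle between rod's own z axis and vertical below 0.1 rad and linear speed of rod below 0.02 m/s); the robot touches nothing.
It fails at once if the rod bears on the kiln, its door or its eye with more than 15 N (contact force between rod and kiln above 15 N).
It fails at once if the door moves faster than 1.5 rad/s (yanked or dropped) (velocity of joint door above 1.5 rad/s or velocity of joint door below -1.5 rad/s).
It fails at once if the gripper or arm touches the kiln or its door (contact force between any of the fingers, the arm and kiln above 2 N).
It fails at once if a bystander (beaker, scraper or modelling knife) is moved more than 25 mm (distance of any of beaker1, beaker2, beaker3, beaker4, scraper, clay_knife from where it was at the start of the episode above 0.025 m).
It also fails if it takes over 64 s, if anything falls off the work surface, if the arm or the gripper's body presses on something with over 40 N, if the wrist force passes 120 N, or if a joint passes its speed limit or range.

## Working session

There is one attempt and no reset: what is moved stays moved. The work goes in short steps, Python scripts to look and compute and a tool call to move; the robot and the scene stay as the last step left them, time stands still between calls to the robot, and variables do not carry over. Pictures are saved under pics/ and viewed, at most 10 in all, crops included, and the job is handed in when it is done.

Besides the shell and the picture viewer there is one more tool, called in YAML: its name, and indented under it one key for each argument. move_arm: Moves the arm, as the interface text tells. Its arguments: {"type":"object","properties":{"deltas":{"type":"array","items":{"type":"number"}},"squeeze":{"type":"number"}},"required":["deltas"]}

```bash
mkdir -p pics
cat > h.py <<'E'
import numpy as np, cv2
from plant import robot
from scipy.spatial.transform import Rotation as Ro
def cloud(name):
    s=robot.read_state(); p,d=robot.read_camera(name); m=robot.camera_model(name); K=np.array(m['K'])
    v,u=np.mgrid[:384,:512]
    c=np.stack([(u-K[0,2])/K[0,0]*d,(v-K[1,2])/K[1,1]*d,d],-1)
    if 'R' in m: w=(c-np.array(m['t']))@np.array(m['R'])
    else:
        T=np.array(m['tool_from_camera']); w=c@T[:3,:3].T+T[:3,3]
        w=w@Ro.from_rotvec(s['orientation']).as_matrix().T+np.array(s['tool_pos'])
    w[d==0]=np.nan
    return p,d,w
E
python3 - <<'E'
from h import *
s=robot.read_state(); print(s)
ims=[]
for n in ['top','side']:
    p,d,w=cloud(n); np.save(n+'.npy',w); cv2.imwrite(n+'.png',p[...,::-1]); ims.append(p[...,::-1])
    m=robot.camera_model(n); print(n,-np.array(m['R']).T@np.array(m['t']),m['K'][0][0])
    for l in ['kiln','door','rod','rod_rest','eye_foot','beaker1','scraper','clay_knife']:
        for r in robot.recognise(n,l)[:4]:
            u,v=map(int,map(round,r['uv'])); print(l,round(r['confidence'],2),u,v,w[v,u].round(3))
cv2.imwrite('pics/a.png',cv2.resize(np.vstack(ims),(800,1200))[:600]);cv2.imwrite('pics/b.png',cv2.resize(np.vstack(ims),(800,1200))[600:])
E
```

```text
{'t': 0.0, 'q': array([ 1.04563195e+00,  1.31129802e-01,  1.48931746e+00,  3.67779964e-05,
        1.52295318e+00, -8.53848884e-02]), 'dq': array([-0.000347  ,  0.00099779,  0.0001495 ,  0.00044032,  0.0017481 ,
        0.00150083]), 'joint_torque': array([-4.47526509e-04, -5.59806633e+01, -4.91783917e+01,  7.70458952e-02,
        3.45498975e-02, -1.87943865e-04]), 'tool_pos': array([0.25509444, 0.54239596, 0.19358523]), 'orientation': array([-6.85126888e-01, -3.06538164e+00,  2.69052976e-03]), 'force': array([-0.57707338,  0.40841339,  0.22721845]), 'wrist_torque': array([-0.00675871,  0.02141796, -0.03548392]), 'gripper_force': 0.0, 'opening': 0.09268667234347434}
top [0.45295057 0.11635874 1.30050206] 359.10059983662893
kiln 0.74 431 194 [ 0.56  -0.365  0.344]
door 0.86 374 199 [ 0.546 -0.218  0.32 ]
rod 0.66 194 214 [0.508 0.318 0.053]
rod_rest 0.82 198 200 [0.558 0.307 0.046]
eye_foot 0.66 371 201 [ 0.547 -0.233  0.249]
beaker1 0.94 152 173 [0.657 0.483 0.007]
beaker1 0.85 211 135 [0.789 0.268 0.053]
beaker1 0.69 272 130 [0.81  0.052 0.061]
beaker1 0.69 142 254 [0.366 0.504 0.008]
scraper 0.74 277 227 [0.469 0.027 0.007]
clay_knife 0.46 245 177 [0.647 0.145 0.014]
side [-0.14071633  1.16064245  1.38628289] 479.13814756548965
kiln 0.71 323 125 [ 0.522 -0.274  0.319]
rod 0.52 240 274 [0.495 0.336 0.056]
rod 0.39 310 151 [ 0.547 -0.231  0.209]
rod 0.24 186 277 [0.657 0.437 0.032]
rod_rest 0.71 227 271 [0.563 0.324 0.012]
eye_foot 0.96 309 148 [ 0.557 -0.24   0.214]
beaker1 0.98 190 217 [0.796 0.239 0.088]
beaker1 0.86 221 188 [0.764 0.082 0.135]
beaker1 0.75 246 331 [0.282 0.598 0.239]
beaker1 0.68 183 280 [0.619 0.488 0.098]
scraper 0.47 322 126 [ 0.527 -0.277  0.311]
clay_knife 0.56 236 238 [0.634 0.169 0.004]
clay_knife 0.39 244 333 [0.35  0.519 0.058]
```

View pics/a.png

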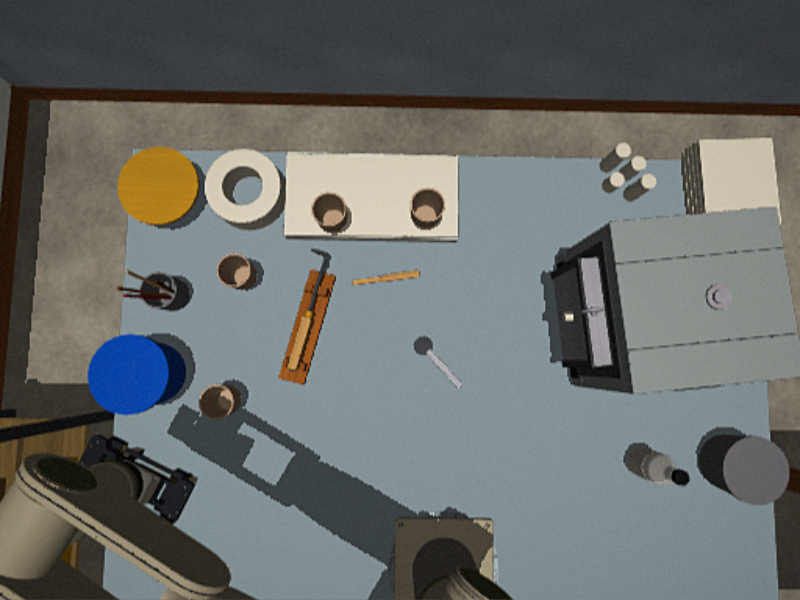

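View pics/b.png

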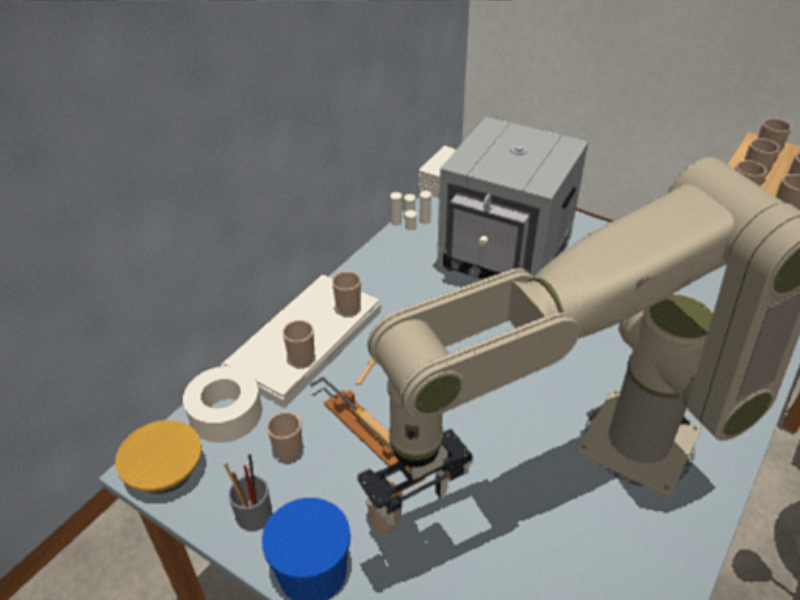

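Run:
```python
from h import *
m=robot.camera_model('wrist'); print(np.round(m['tool_from_camera'],3),np.round(m['K'],1))
print(Ro.from_rotvec(robot.read_state()['orientation']).as_matrix().round(3), robot.tips_ahead)
w=np.load('top.npy'); P=w.reshape(-1,3)
k=P[(P[:,2]>.335)&(P[:,2]<.355)&(P[:,1]<-.2)&(P[:,0]>.35)&(P[:,0]<.8)]
r=cv2.minAreaRect((k[:,:2]*1000).astype(np.float32)); print(r, cv2.boxPoints(r)/1000)
q=P[(P[:,2]>.25)&(P[:,2]<.36)&(P[:,1]>-.235)&(P[:,1]<-.1)]
e=P[(P[:,2]>.30)&(P[:,1]>-.24)&(P[:,1]<-.1)]; print(len(e), e.round(3)[:60].tolist())
im=cv2.imread('top.png'); hsv=cv2.cvtColor(im,cv2.COLOR_BGR2HSV)
# rest/rod
sel=(w[...,2]>.008)&(w[...,2]<.08)&(w[...,1]>.2)&(w[...,1]<.4)&(w[...,0]>.38)&(w[...,0]<.68)
a=w[sel]; r=cv2.minAreaRect((a[:,:2]*1000).astype(np.float32)); print('all',r)
b=w[sel&(w[...,2]>.04)]; print(len(b),b.mean(0)); r=cv2.minAreaRect((b[:,:2]*1000).astype(np.float32)); print('rod',r)
```

```text
[[-0.001 -0.96  -0.281  0.079]
 [ 1.    -0.001  0.    -0.   ]
 [-0.    -0.281  0.96  -0.191]
 [ 0.     0.     0.     1.   ]] [[288.6   0.  254.9]
 [  0.  288.6 191.1]
 [  0.    0.    1. ]]
[[-0.905  0.426  0.   ]
 [ 0.426  0.905  0.   ]
 [ 0.     0.    -1.   ]] 0.011
((569.561767578125, -403.9078369140625), (300.625732421875, 335.24639892578125), 6.468780994415283) [[ 0.4013211  -0.25428635]
 [ 0.43909064 -0.58739835]
 [ 0.73780245 -0.5535293 ]
 [ 0.7000329  -0.22041729]]
29 [[0.551, -0.219, 0.326], [0.551, -0.221, 0.329], [0.551, -0.224, 0.327], [0.551, -0.226, 0.329], [0.55, -0.227, 0.333], [0.551, -0.231, 0.332], [0.55, -0.233, 0.333], [0.551, -0.236, 0.331], [0.55, -0.237, 0.335], [0.549, -0.213, 0.318], [0.549, -0.216, 0.319], [0.548, -0.217, 0.323], [0.548, -0.219, 0.325], [0.548, -0.221, 0.329], [0.548, -0.223, 0.33], [0.548, -0.225, 0.33], [0.548, -0.228, 0.331], [0.548, -0.23, 0.333], [0.548, -0.233, 0.331], [0.548, -0.235, 0.334], [0.548, -0.238, 0.335], [0.546, -0.215, 0.313], [0.546, -0.218, 0.32], [0.545, -0.219, 0.325], [0.545, -0.221, 0.328], [0.546, -0.225, 0.323], [0.547, -0.233, 0.309], [0.547, -0.236, 0.307], [0.547, -0.239, 0.308]]
all ((535.9715576171875, 299.17779541015625), (191.2388153076172, 289.8959655761719), 83.63407897949219)
415 [0.53123304 0.31700258 0.04987674]
rod ((555.3831787109375, 311.126220703125), (49.22904586791992, 256.4278259277344), 75.20621490478516)
```

move_arm:
  deltas: [-0.058,-0.015,0,0,0,-0.03,1,-0.116,-0.031,0,0,0,-0.06,1,-0.174,-0.046,0,0,0,-0.09,1,-0.232,-0.062,0,0,0,-0.12,1,-0.29,-0.078,0,0,0,-0.15,1,-0.348,-0.093,0,0,0,-0.175,1,-0.348,-0.093,0,0,0,-0.175,1,-0.348,-0.093,0,0,0,-0.175,1]

```text
t: 1.9
tool_pos: [0.5305, 0.3106, 0.1944]
orientation: [-0.416, -3.113, -0.0]
force: [-0.4, 1.1, -0.4]
opening: 0.0931
gripper_force: 0.0
```

Run:
```python
from h import *
p,d,w=cloud('wrist'); np.save('w1.npy',w); cv2.imwrite('pics/c.png',p[...,::-1]);cv2.imwrite('w1.png',p[...,::-1])
s=robot.read_state(); print(s['t'],s['tool_pos'],Ro.from_rotvec(s['orientation']).as_matrix().round(3).tolist(),s['q'].round(3))
sel=(w[...,2]>.040)&(w[...,2]<.075)&(w[...,1]>.2)&(w[...,1]<.42)&(w[...,0]>.38)&(w[...,0]<.7)
print(sel.sum())
```

```text
1.95 [0.53004701 0.31125144 0.19454845] [[-0.965, 0.261, -0.001], [0.261, 0.965, 0.0], [0.001, 0.0, -1.0]] [ 0.447  0.17   1.445  0.     1.527 -0.859]
3336
```

View pics/c.png

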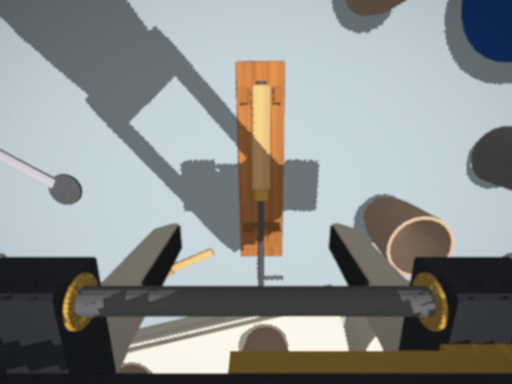

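Run:
```python
from h import *
w=np.load('w1.npy')
def pr(n,r0,r1,c0,c1,lo,hi):
    sub=w[r0:r1,c0:c1]; m=(sub[...,2]>lo)&(sub[...,2]<hi); v,u=np.nonzero(m); P=sub[m]
    print(n,len(P),P.mean(0).round(4),P.min(0).round(3),P.max(0).round(3)); return P
H=pr('handle',88,188,250,274,.046,.062)
c=H[:,:2].mean(0); u,s,vt=np.linalg.svd(H[:,:2]-c,full_matrices=False); print('dir',vt[0],np.degrees(np.arctan(vt[0][1]/vt[0][0])))
a=vt[0]*np.sign(vt[0][0]); t=(H[:,:2]-c)@a; n=(H[:,:2]-c)@np.array([-a[1],a[0]]); print('ext',np.percentile(t,[0,1,99,100]),np.percentile(n,[0,1,99,100]))
S=pr('shank',200,285,254,270,.036,.055)
t=(S[:,:2]-c)@a; n=(S[:,:2]-c)@np.array([-a[1],a[0]]);print('ext',t.max(),np.median(n)); 
for lo in np.arange(.05,.2,.025): 
  k=(t>lo)&(t<lo+.025); print(round(lo,3),np.median(n[k]),np.median(S[k,2]),k.sum())
T=pr('pin',268,290,262,290,.03,.06)
t=(T[:,:2]-c)@a; n=(T[:,:2]-c)@np.array([-a[1],a[0]]); k=n>.01; print(np.median(t[k]),np.percentile(t[k],[5,95]),n.max(),np.median(T[k,2]))
im=cv2.imread('w1.png')
cv2.imwrite('pics/d.png',cv2.resize(im[60:300,180:340],None,fx=2.5,fy=2.5,interpolation=cv2.INTER_CUBIC))
```

```text
handle 1907 [0.4885 0.3288 0.0525] [0.435 0.304 0.049] [0.549 0.352 0.055]
dir [ 0.96616719 -0.25791656] -14.946474288091762
ext [-0.05281123 -0.05251597  0.05820208  0.05959591] [-0.01092961 -0.01071088  0.01082195  0.01105596]
shank 643 [0.6184 0.2947 0.0433] [0.561 0.274 0.036] [0.682 0.315 0.051]
ext 0.19970979330272987 0.0006456232302852508
0.05 nan nan 0
0.075 -0.0005576810047284965 0.04448290053602233 108
0.1 0.0006596142336839478 0.04366843853443739 149
0.125 0.0006576164234085025 0.04353152104351507 190
0.15 0.0006319782224796536 0.04399198895888731 101
0.175 -0.0006558076194991329 0.043900217663684155 95
0.2 nan nan 0
pin 36 [0.6703 0.2831 0.0429] [0.657 0.279 0.041] [0.684 0.287 0.045]
  return _methods._mean(a, axis=axis, dtype=dtype,
  ret = ret.dtype.type(ret / rcount)
Traceback (most recent call last):
IndexError: index -1 is out of bounds for axis 0 with size 0
```

```bash
cp w1.png pics/d0.png
python3 - <<'E'
from h import *
im=cv2.imread('w1.png')
cv2.imwrite('pics/d.png',cv2.resize(im[60:300,180:340],None,fx=2.5,fy=2.5,interpolation=cv2.INTER_CUBIC))
g=cv2.cvtColor(im,cv2.COLOR_BGR2GRAY)
print(g[268:290,270:286:5].T); print(g[277,262:292]); print(im[78:92,262].tolist()); print(im[184:204,262].tolist())
m=robot.camera_model('wrist'); K=np.array(m['K']); T=np.array(m['tool_from_camera'])
Rw=np.array([[-0.965,0.261,-0.001],[0.261,0.965,0],[0.001,0,-1]]); p0=np.array([.53005,.31125,.19455])
c=np.array([.4885,.3288]); a=np.array([.96617,-.25792])
for u,v,z in [(275,276,.042),(275,277,.042),(275,278,.042),(285,277,.042),(262,85,.052),(262,190,.052)]:
    r=Rw@T[:3,:3]@np.array([(u-K[0,2])/K[0,0],(v-K[1,2])/K[1,1],1]); o=Rw@T[:3,3]+p0
    X=o+r*(z-o[2])/r[2]; print(u,v,X.round(4),((X[:2]-c)@a).round(4),((X[:2]-c)@[-a[1],a[0]]).round(4))
E
```

```text
[[211 211 209 210 211 211 203 172 132 112 121 151 183 205 212 210 202 167
  110  62  49  51]
 [212 210 212 210 211 205 183 149 119 111 128 164 195 209 211 210 200 167
  109  63  51  50]
 [211 209 210 210 211 208 193 162 128 111 127 163 195 209 211 209 200 166
  107  60  49  50]
 [210 211 210 209 212 211 210 210 210 212 210 211 210 209 211 211 201 166
  110  63  50  53]]
[ 93  94 105 111 113 112 114 114 112 113 114 113 112 111 114 111 113 114
 111 115 135 176 205 212 210 210 211 210 211 209]
[[75, 137, 215], [79, 135, 208], [87, 124, 178], [99, 111, 137], [102, 105, 109], [105, 114, 125], [111, 144, 175], [123, 179, 226], [135, 202, 241], [139, 209, 244], [143, 213, 246], [142, 213, 246], [141, 212, 245], [140, 210, 245]]
[[74, 109, 138], [74, 110, 138], [72, 107, 137], [72, 107, 136], [69, 104, 132], [62, 100, 127], [49, 95, 125], [44, 99, 128], [42, 99, 128], [47, 101, 132], [44, 101, 131], [43, 101, 131], [47, 103, 132], [40, 100, 129], [45, 101, 131], [44, 97, 125], [48, 88, 112], [51, 71, 84], [52, 57, 61], [55, 54, 54]]
275 276 [0.6741 0.3004 0.042 ] 0.1866 0.0204
275 277 [0.6756 0.3    0.042 ] 0.1882 0.0204
275 278 [0.6771 0.2996 0.042 ] 0.1897 0.0205
285 277 [0.6792 0.3131 0.042 ] 0.1883 0.034
262 85 [0.4346 0.3453 0.052 ] -0.0564 0.002
262 190 [0.5493 0.3149 0.052 ] 0.0623 0.0023
```

View pics/d.png

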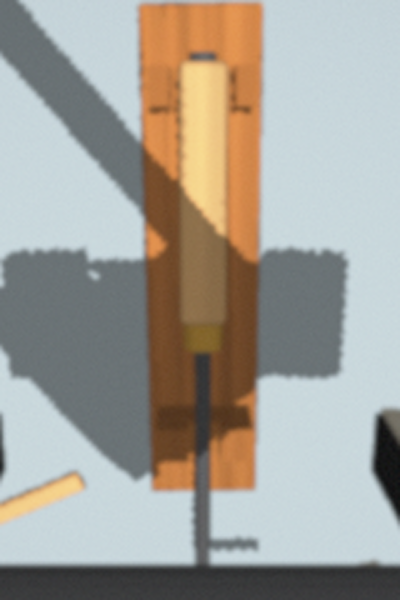

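move_arm:
  deltas: [-0.055,0,0,0,0,0,1,-0.11,0,0,0,0,0,1,-0.11,0,0,0,0,0,1,-0.11,0,0,0,0,0,1]

```text
t: 2.45
tool_pos: [0.6358, 0.2832, 0.1944]
orientation: [-0.412, -3.113, -0.0]
force: [-0.4, 0.5, -0.2]
opening: 0.093
gripper_force: 0.0
```

Run:
```python
from h import *
p,d,w=cloud('wrist'); cv2.imwrite('w2.png',p[...,::-1]); np.save('w2.npy',w)
s=robot.read_state(); print(s['tool_pos'],s['orientation'])
cv2.imwrite('pics/e.png',cv2.resize(p[:,180:340,::-1],None,fx=1.5,fy=1.5,interpolation=cv2.INTER_CUBIC))
c=np.array([.4885,.3288]); a=np.array([.96617,-.25792]); b=np.array([-a[1],a[0]])
t=(w[...,:2]-c)@a; n=(w[...,:2]-c)@b
m=(w[...,2]>.034)&(w[...,2]<.065)&(t>-.07)&(t<.25)&(abs(n)<.05)
P=w[m]; t=t[m]; n=n[m]
k=n>.012; print('pin',k.sum(),t[k].round(4)[:80],n[k].max(),np.median(P[k,2]))
k=(t>.1)&(abs(n)<.008); print('shank',t[k].max(),np.median(n[k]),[ (round(l,2),np.median(P[k&(t>l)&(t<l+.02),2]).round(4),np.median(n[k&(t>l)&(t<l+.02)]).round(4)) for l in np.arange(.08,.21,.02)])
k=(P[:,2]>.046)&(t<.08); print('handle',t[k].min(),t[k].max(),n[k].mean(),np.median(P[k,2]))
```

```text
[0.63564045 0.28336273 0.19496255] [-4.11819864e-01 -3.11425545e+00 -6.25593102e-04]
pin 482 [0.1206 0.1205 0.1204 0.1205 0.1203 0.1204 0.1205 0.1204 0.1205 0.1202
 0.1204 0.1208 0.1211 0.1209 0.1209 0.1209 0.1211 0.1209 0.121  0.1211
 0.1213 0.1212 0.1223 0.1222 0.1222 0.1221 0.1221 0.1223 0.1222 0.1222
 0.1222 0.1221 0.1222 0.1236 0.1231 0.1232 0.1233 0.1234 0.1233 0.1233
 0.1231 0.1233 0.1234 0.1236 0.1234 0.1244 0.1246 0.1246 0.1247 0.1244
 0.1246 0.1245 0.1247 0.1246 0.1244 0.1247 0.1255 0.1259 0.1257 0.1257
 0.1257 0.1258 0.1258 0.1256 0.1256 0.1257 0.1267 0.1268 0.1268 0.1268
 0.1268 0.127  0.1271 0.127  0.127  0.1269 0.1269 0.1281 0.1283 0.1278] 0.049985242667970144 0.04501288445770782
shank 0.21693579063695223 0.00018028803696122615 [(np.float64(0.08), np.float64(nan), np.float64(nan)), (np.float64(0.1), np.float64(0.0439), np.float64(0.0001)), (np.float64(0.12), np.float64(0.0421), np.float64(0.0002)), (np.float64(0.14), np.float64(0.0439), np.float64(0.0002)), (np.float64(0.16), np.float64(0.0442), np.float64(-0.001)), (np.float64(0.18), np.float64(0.0441), np.float64(0.0002)), (np.float64(0.2), np.float64(0.0441), np.float64(0.0015))]
handle -0.028222836591126788 0.07702191375657326 0.00020267676773897046 0.05249727014985253
  return _methods._mean(a, axis=axis, dtype=dtype,
  ret = ret.dtype.type(ret / rcount)
```

View pics/e.png

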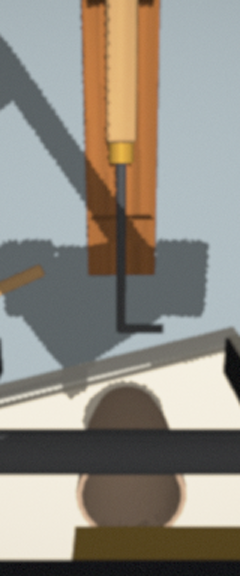

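move_arm:
  deltas: [-0.02,-0.03,-0.045,0,0,0,1,-0.04,-0.07,-0.09,0,0.05,0,1,-0.06,-0.12,-0.13,0,0.1,0,1,-0.08,-0.175,-0.16,0,0.15,0,1,-0.1,-0.23,-0.18,0,0.2,0,1,-0.12,-0.285,-0.18,0,0.25,0,1,-0.14,-0.34,-0.18,0,0.3,0,1,-0.165,-0.39,-0.18,0,0.349,0,1,-0.183,-0.43,-0.18,0,0.349,0,1,-0.183,-0.43,-0.18,0,0.349,0,1,-0.183,-0.43,-0.18,0,0.349,0,1]

```text
t: 3.88
tool_pos: [0.6734, -0.1721, 0.3613]
orientation: [-0.37, -2.796, -0.061]
force: [-0.1, 0.1, -0.2]
opening: 0.093
gripper_force: 0.0
```

Run:
```python
from h import *
p,d,w=cloud('wrist'); cv2.imwrite('w3.png',p[...,::-1]); np.save('w3.npy',w)
s=robot.read_state(); print(s['t'],s['tool_pos'],s['orientation'].tolist(),s['q'].round(2))
for r in robot.recognise('wrist','eye_foot')[:2]+robot.recognise('wrist','door')[:1]: print(r)
cv2.imwrite('pics/f.png',cv2.resize(p[...,::-1],(768,576)))
```

```text
3.925 [ 0.67358195 -0.17171385  0.36159673] [-0.36904390045634033, -2.797049728216516, -0.06065788693891878] [-0.31  1.01  0.02 -0.02  2.43 -1.64]
{'uv': [159.7, 128.3], 'confidence': 0.86}
{'uv': [160.8, 126.4], 'confidence': 0.74}
```

View pics/f.png

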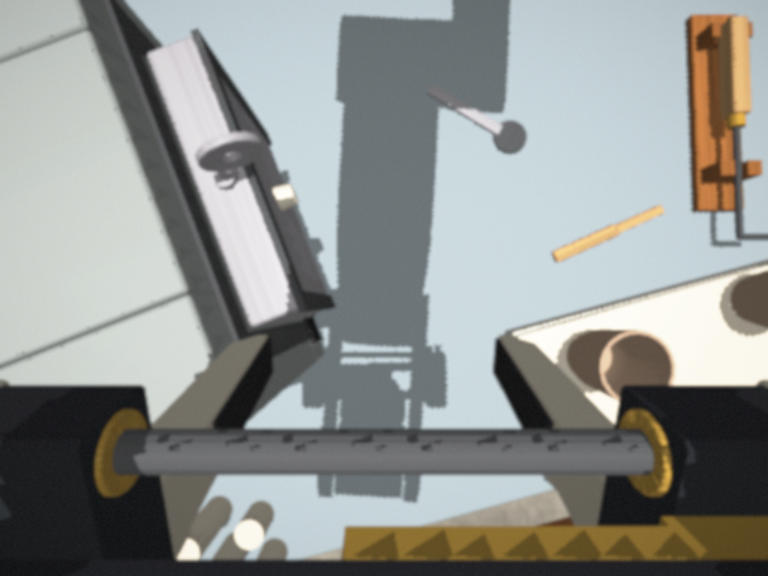

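Run:
```python
from h import *
w=np.load('w3.npy'); im=cv2.imread('w3.png')
sub=w[15:225,90:230].reshape(-1,3)
D=sub[(abs(sub[:,2]-.281)<.006)]; r=cv2.minAreaRect((D[:,:2]*1000).astype(np.float32)); print('doortop',len(D),np.median(D[:,2]),r); print(cv2.boxPoints(r))
k=w[:200,:130].reshape(-1,3); k=k[abs(k[:,2]-.345)<.006]; print('casetop',np.median(k[:,2]))
cv2.imwrite('pics/g.png',cv2.resize(im[75:140,115:200],None,fx=9,fy=9,interpolation=cv2.INTER_CUBIC))
m=w[75:140,115:200]; M=(m[...,2]>.29)&(m[...,2]<.345)&(m[...,1]>-.27)&(m[...,1]<-.18)
P=m[M]; print(len(P),P.mean(0),np.percentile(P,[0,2,98,100],axis=0).round(4))
for ydeg in [6.5]:
    a=np.radians(ydeg); kx=np.array([np.cos(a),np.sin(a)]); ky=np.array([-np.sin(a),np.cos(a)])
    Q=np.c_[P[:,:2]@kx,P[:,:2]@ky,P[:,2]]; print('kx med',np.median(Q[:,0]),'ky ext',np.percentile(Q[:,1],[0,1,99,100]),'z',np.percentile(Q[:,2],[0,1,99,100]))
    np.save('Q.npy',Q)
    face=Q[Q[:,0]<9]
    print(np.percentile(Q[:,0],[0,5,50,95,100]).round(4))
```

```text
doortop 7113 0.2815375256725437 ((542.4022827148438, -251.90330505371094), (229.1758575439453, 42.89329528808594), 6.46059513092041)
[[ 426.1289  -243.48627]
 [ 430.9552  -286.10718]
 [ 658.67566 -260.32034]
 [ 653.84937 -217.69943]]
casetop 0.3455349050469989
1289 [ 0.55402631 -0.2416928   0.31350197] [[ 0.5399 -0.27    0.29  ]
 [ 0.5456 -0.2697  0.2916]
 [ 0.5733 -0.215   0.3317]
 [ 0.577  -0.2134  0.3332]]
kx med 0.5224829121566701 ky ext [-0.33283259 -0.33258806 -0.27505203 -0.2740643 ] z [0.29002022 0.29073849 0.33218861 0.33316555]
[0.5059 0.517  0.5225 0.5363 0.5428]
```

View pics/g.png

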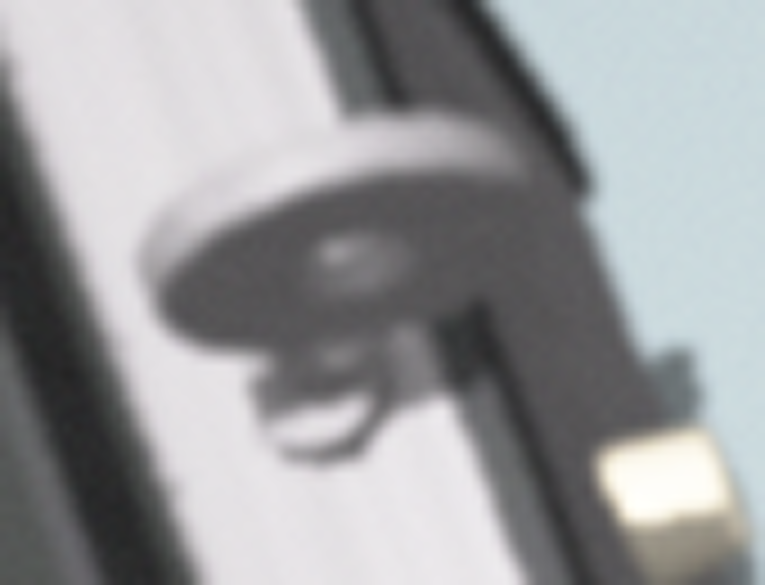

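Run:
```python
from h import *
from scipy.optimize import least_squares
Q=np.load('Q.npy')
top=Q[Q[:,2]>.328]; print('rim kx',np.percentile(top[:,0],[2,25,50,75,98]).round(4), 'ky',np.percentile(top[:,1],[2,50,98]).round(4))
x0=(np.percentile(top[:,0],2)+np.percentile(top[:,0],98))/2; print('x0',x0)
L=Q[(abs(Q[:,0]-x0)<.0055)&(Q[:,1]>-.325)]
for zl in np.arange(.293,.334,.004):
    k=L[abs(L[:,2]-zl)<.002]; print(zl.round(3),len(k),k[:,1].min().round(4) if len(k) else 0,k[:,1].max().round(4) if len(k) else 0, k[:,0].mean().round(4) if len(k) else 0)
# rim points: those on the top strip (x within thickness, not on +x face)
def cost(p): # disc: radial coordinate of rim points
    return 0
from scipy.spatial.transform import Rotation as Ro
m=robot.camera_model('wrist'); K=np.array(m['K']); T=np.array(m['tool_from_camera'])
Rw=Ro.from_rotvec([-0.36904390045634033, -2.797049728216516, -0.06065788693891878]).as_matrix(); p0=np.array([0.67358195,-0.17171385,0.36159673])
a=np.radians(6.46); kx=np.array([np.cos(a),np.sin(a),0]); ky=np.array([-np.sin(a),np.cos(a),0])
o=Rw@T[:3,3]+p0
for u,v in [(154.8,104.1),(154.3,104.1),(155.3,104.1),(154.8,103.6),(154.8,104.6)]:
  for xf in [x0+.003]:
    r=Rw@T[:3,:3]@np.array([(u-K[0,2])/K[0,0],(v-K[1,2])/K[1,1],1])
    X=o+r*(xf-o@kx)/(r@kx); print(u,v,'world',X.round(4),'k',(X@ky).round(4),X[2].round(4))
```

```text
rim kx [0.5173 0.5191 0.5206 0.522  0.5231] ky [-0.3054 -0.2933 -0.2823]
x0 0.5201756851093494
0.293 23 -0.3094 -0.2867 0.5233
0.297 57 -0.3074 -0.2817 0.5231
0.301 54 -0.3082 -0.2788 0.5227
0.305 95 -0.3113 -0.2762 0.522
0.309 99 -0.3127 -0.2741 0.5218
0.313 65 -0.3133 -0.2741 0.5223
0.317 80 -0.3125 -0.2745 0.5223
0.321 110 -0.3121 -0.2754 0.5222
0.325 126 -0.3103 -0.2771 0.5216
0.329 163 -0.3071 -0.2801 0.5208
0.333 80 -0.3013 -0.286 0.5202
154.8 104.1 world [ 0.5527 -0.2312  0.3136] k -0.2919 0.3136
154.3 104.1 world [ 0.5527 -0.2315  0.314 ] k -0.2922 0.314
155.3 104.1 world [ 0.5527 -0.2308  0.3132] k -0.2915 0.3132
154.8 103.6 world [ 0.5527 -0.2308  0.3145] k -0.2915 0.3145
154.8 104.6 world [ 0.5527 -0.2315  0.3127] k -0.2922 0.3127
```

```bash
cat >> h.py <<'E'
def toolR(yaw,pitch=0):
    "tool pointing down, tool x = -rod x; yaw = rod yaw deg; pitch = hook-down deg"
    c,s=np.cos(np.radians(yaw)),np.sin(np.radians(yaw))
    R=np.array([[-c,-s,0],[-s,c,0],[0,0,-1.]])
    return R@Ro.from_rotvec([0,np.radians(pitch),0]).as_matrix() # check sign
def delta(pos,R):
    st=robot.read_state(); R0=Ro.from_rotvec(st['orientation']).as_matrix()
    print('t',st['t'],'at',st['tool_pos'].round(4),'d',(R0.T@(np.array(pos)-st['tool_pos'])).round(4),'rot',Ro.from_matrix(R0.T@R).as_rotvec().round(4),'F',st['force'].round(2),'op',round(st['opening'],4))
E
python3 - <<'E'
from h import *
print(toolR(-14.95).round(3))
delta([.5337,.3167,.13],toolR(-14.95))
E
```

```text
[[-0.966  0.258  0.   ]
 [ 0.258  0.966  0.   ]
 [ 0.     0.    -1.   ]]
t 4.025 at [ 0.6737 -0.1717  0.3612] d [0.1748 0.4354 0.3025] rot [ 0.0005 -0.3229 -0.0011] F [0.43 0.84 0.54] op 0.0929
```

move_arm:
  deltas: [0.017,0.044,0.02,0,-0.03,0,1,0.035,0.09,0.045,0,-0.07,0,1,0.052,0.135,0.08,0,-0.11,0,1,0.07,0.18,0.115,0,-0.15,0,1,0.09,0.225,0.15,0,-0.19,0,1,0.11,0.27,0.185,0,-0.23,0,1,0.13,0.315,0.22,0,-0.27,0,1,0.145,0.36,0.25,0,-0.3,0,1,0.16,0.4,0.28,0,-0.323,0,1,0.1748,0.4354,0.3025,0,-0.3229,0,1,0.1748,0.4354,0.3025,0,-0.3229,0,1,0.1748,0.4354,0.3025,0,-0.3229,0,1]

```text
t: 5.52
tool_pos: [0.5333, 0.3163, 0.1291]
orientation: [-0.41, -3.112, -0.001]
force: [0.5, -0.8, 0.2]
opening: 0.0933
gripper_force: 0.0
```

Run:
```python
from h import *
delta([.5337,.3167,.032],toolR(-14.95))
```

```text
t 5.525 at [0.5333 0.3163 0.1291] d [-0.0005  0.0004  0.0971] rot [ 0.0004 -0.0025 -0.0011] F [ 0.53 -0.76  0.24] op 0.0933
```

move_arm:
  deltas: [0,0,0.035,0,0,0,1,0,0,0.07,0,0,0,1,0,0,0.09,0,0,0,1,0,0,0.097,0,0,0,1,0,0,0.097,0,0,0,0.35,0,0,0.097,0,0,0,0.2,0,0,0.097,0,0,0,0.1,0,0,0.097,0,0,0,0,0,0,0.097,0,0,0,0,0,0,0.097,0,0,0,0]
  squeeze: 60

```text
t: 6.78
tool_pos: [0.5336, 0.3153, 0.0317]
orientation: [-0.414, -3.111, -0.001]
force: [0.1, 0.1, 0.2]
opening: 0.0376
gripper_force: 0.0
```

move_arm:
  deltas: [0,0,0,0,0,0,0,0,0,0,0,0,0,0,0,0,0,0,0,0,0,0,0,0,0,0,0,0]

```text
t: 7.28
tool_pos: [0.5337, 0.3152, 0.0316]
orientation: [-0.414, -3.111, -0.001]
force: [-0.4, 0.2, -0.2]
opening: 0.001
gripper_force: 0.0
```

Run:
```python
from h import *
s=robot.read_state(); print(s['tool_pos'],s['opening'],s['gripper_force'],s['force'])
```

```text
[0.53366138 0.31521266 0.03164269] 0.0009674034325308895 0.0 [-0.35244498  0.24933152 -0.16898598]
```

Run:
```python
from h import *
p,d,w=cloud('wrist'); q,_,ws=cloud('side'); np.save('w4.npy',w)
cv2.imwrite('pics/i.png',np.hstack([cv2.resize(p[...,::-1],(400,300)),cv2.resize(q[200:340,120:300,::-1],(386,300))]))
```

```text
(no output)
```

View pics/i.png

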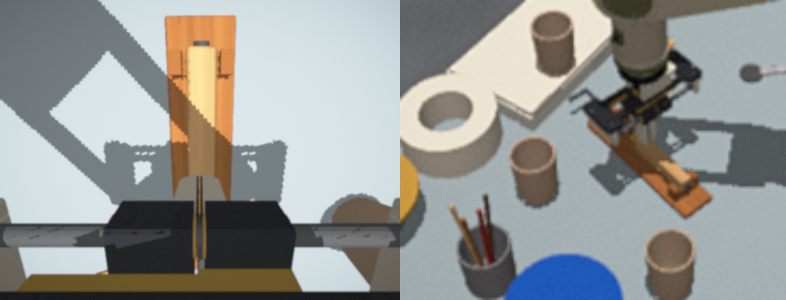

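Run:
```python
from h import *
w=np.load('w4.npy')
c=np.array([.4885,.3288]); a=np.array([.96617,-.25792]); b=np.array([-a[1],a[0]])
t=(w[...,:2]-c)@a; n=(w[...,:2]-c)@b; z=w[...,2]
m=(abs(t)<.16)&(abs(n)<.04)
for lo in np.arange(-.15,.12,.01):
    k=m&(t>=lo)&(t<lo+.01)&(abs(n)<.006)
    if k.sum(): print(round(lo,3),np.median(z[k]).round(4),end=' | ')
k=m&(t>-.03)&(t<.03)&(z>.045)&(z<.06); print('\nn',n[k].min(),n[k].max(),z[k].max())
tcp=robot.read_state()['tool_pos'][:2]; print((tcp-c)@a,(tcp-c)@b)
k=m&(z>.047)&(z<.058)&(abs(n)<.006); print(t[k].min(),t[k].max())
```

```text
-0.11 0.0004 | -0.1 0.0008 | -0.09 0.0124 | -0.08 0.0128 | -0.07 0.013 | -0.06 0.0521 | -0.05 0.0527 | -0.04 0.0527 | -0.03 0.0527 | -0.02 0.0527 | -0.01 0.0527 | 0.0 0.0527 | 0.01 0.1598 | 0.02 0.1676 | 0.03 0.0796 | 0.04 0.098 | 0.05 0.1331 | 0.06 0.0503 | 0.07 0.0499 | 0.08 0.044 | 0.09 0.0442 | 0.11 0.0442 | 
n -0.010768653360793442 0.011327752214293737 0.05509769851109657
0.04714509380099165 -0.0014544081764015526
-0.060470401294291605 0.07798022991409204
```

Run:
```python
from h import *
w=np.load('w4.npy')
c=np.array([.4885,.3288]); a=np.array([.96617,-.25792]); b=np.array([-a[1],a[0]])
t=(w[...,:2]-c)@a; n=(w[...,:2]-c)@b; z=w[...,2]
for u in [230,240,246,250,256,262,270,280]:
    print(u,[(v,round(float(t[v,u]),3),round(float(n[v,u]),3),round(float(z[v,u]),3)) for v in range(200,275,6)])
s=robot.read_state(); print(s['opening'],s['gripper_force'],s['q'])
im=robot.read_camera('wrist')[0]; cv2.imwrite('pics/j.png',cv2.resize(im[190:300,190:320,::-1],None,fx=5,fy=5,interpolation=cv2.INTER_CUBIC))
```

```text
230 [(200, 0.037, -0.02, 0.013), (206, 0.042, -0.021, 0.013), (212, 0.047, -0.021, 0.013), (218, 0.052, -0.021, 0.013), (224, 0.057, -0.021, 0.012), (230, 0.038, -0.016, 0.066), (236, 0.038, -0.015, 0.075), (242, 0.039, -0.015, 0.081), (248, 0.038, -0.014, 0.089), (254, 0.038, -0.014, 0.095), (260, 0.012, -0.009, 0.148), (266, 0.012, -0.008, 0.151), (272, 0.012, -0.008, 0.154)]
240 [(200, 0.025, -0.011, 0.05), (206, 0.042, -0.013, 0.012), (212, 0.047, -0.013, 0.012), (218, 0.052, -0.013, 0.013), (224, 0.057, -0.013, 0.013), (230, 0.038, -0.01, 0.067), (236, 0.038, -0.01, 0.075), (242, 0.038, -0.009, 0.083), (248, 0.038, -0.009, 0.089), (254, 0.039, -0.009, 0.094), (260, 0.012, -0.006, 0.147), (266, 0.012, -0.006, 0.151), (272, 0.012, -0.005, 0.154)]
246 [(200, 0.024, -0.007, 0.053), (206, 0.028, -0.007, 0.052), (212, 0.032, -0.007, 0.053), (218, 0.036, -0.007, 0.053), (224, 0.038, -0.007, 0.058), (230, 0.038, -0.007, 0.067), (236, 0.038, -0.006, 0.074), (242, 0.038, -0.006, 0.082), (248, 0.038, -0.006, 0.088), (254, 0.038, -0.006, 0.095), (260, 0.012, -0.004, 0.147), (266, 0.012, -0.
[... 1302 characters left out ...]
 0.053), (230, 0.038, 0.007, 0.066), (236, 0.038, 0.007, 0.076), (242, 0.038, 0.007, 0.082), (248, 0.038, 0.006, 0.09), (254, 0.038, 0.006, 0.095), (260, 0.012, 0.003, 0.148), (266, 0.012, 0.003, 0.15), (272, 0.011, 0.003, 0.155)]
280 [(200, 0.037, 0.018, 0.014), (206, 0.042, 0.018, 0.013), (212, 0.047, 0.018, 0.013), (218, 0.052, 0.018, 0.013), (224, 0.057, 0.018, 0.012), (230, 0.062, 0.018, 0.013), (236, 0.039, 0.013, 0.073), (242, 0.038, 0.012, 0.083), (248, 0.038, 0.011, 0.089), (254, 0.038, 0.011, 0.096), (260, 0.012, 0.006, 0.147), (266, 0.012, 0.006, 0.151), (272, 0.012, 0.005, 0.154)]
0.00014573700891600092 0.0 [ 0.44943703  0.31434728  1.58324268  0.00228728  1.24606871 -0.85718317]
```

View pics/j.png

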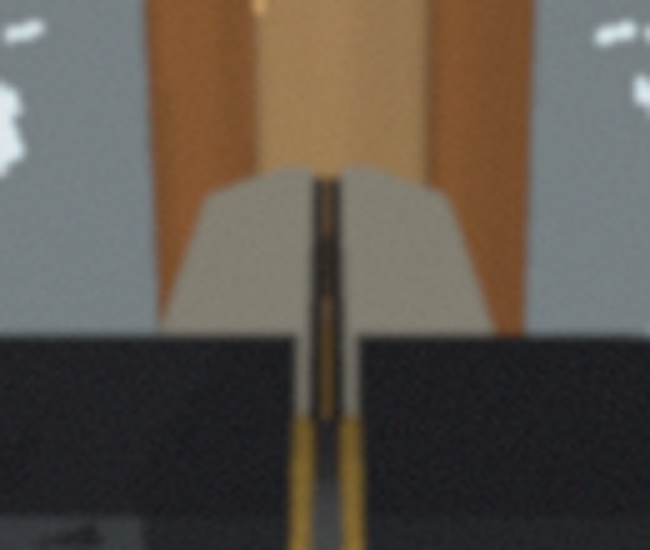

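Run:
```python
from h import *
def tool(w,pos,rv): return (w-np.array(pos))@Ro.from_rotvec(rv).as_matrix()
w=np.load('w2.npy'); q=tool(w,[0.63564045,0.28336273,0.19496255],[-4.11819864e-01,-3.11425545e+00,-6.25593102e-04])
m=(abs(q[...,0])<.03)&(abs(q[...,1])>.02)&(abs(q[...,1])<.09)&(q[...,2]>-.06)&(q[...,2]<.05)
P=q[m]; print('open',len(P),np.percentile(P,[0,2,50,98,100],axis=0).round(4).tolist())
w=np.load('w4.npy'); q=tool(w,[.53366,.31521,.03164],[-.414,-3.111,-.001])
m=(q[...,0]>-.02)&(q[...,0]<.013)&(abs(q[...,1])<.03)&(q[...,2]>-.1)&(q[...,2]<-.022)
P=q[m]; print('closed',len(P),np.percentile(P,[0,2,50,98,100],axis=0).round(4).tolist())
```

```text
open 2441 [[-0.0081, -0.062, -0.06], [-0.0071, -0.06, -0.0596], [0.0084, 0.0457, -0.0458], [0.0094, 0.0593, -0.0255], [0.0098, 0.0611, -0.024]]
closed 2016 [[-0.0091, -0.0166, -0.086], [0.0071, -0.0151, -0.0824], [0.0091, -0.0003, -0.0533], [0.0098, 0.0147, -0.0267], [0.0129, 0.0164, -0.022]]
```

move_arm:
  deltas: [0,0.0015,-0.002,0,0,0,0.6,0,0.0015,-0.002,0,0,0,0.6,0,0.0015,-0.002,0,0,0,0.6,0,0.0015,-0.002,0,0,0,0.6,0,0.0015,-0.002,0,0,0,0.6,0,0.0015,-0.002,0,0,0,0.6,0,0.0015,-0.002,0,0,0,0.6,0,0.0015,-0.002,0,0,0,0.6]

```text
t: 8.43
tool_pos: [0.5341, 0.3167, 0.0337]
orientation: [-0.415, -3.111, -0.001]
force: [0.1, 0.1, -0.7]
opening: 0.0559
gripper_force: 0.0
```

move_arm:
  deltas: [0,0,0.012,0,0,0,0.6,0,0,0.022,0,0,0,0.6,0,0,0.03,0,0,0,0.6,0,0,0.033,0,0,0,0.6,0,0,0.033,0,0,0,0.6]

```text
t: 9.05
tool_pos: [0.5338, 0.3166, 0.0003]
orientation: [-0.415, -3.111, -0.001]
force: [0.0, 0.5, 0.4]
opening: 0.0557
gripper_force: 0.0
```

Run:
```python
from h import *
p,d,w=cloud('wrist'); s=robot.read_state(); print(s['tool_pos'],s['force'],s['opening'])
q=(w-s['tool_pos'])@Ro.from_rotvec(s['orientation']).as_matrix()
m=(abs(q[...,0])<.013)&(abs(q[...,1])>.015)&(abs(q[...,1])<.06)&(q[...,2]>-.06)&(q[...,2]<-.015)
P=w[m]; print('finger zmin',np.percentile(P[:,2],[0,2,50]).round(4))
```

```text
[0.534061   0.31673603 0.00073092] [ 0.31528026  0.02156348 -0.31604087] 0.055976492453723756
finger zmin [0.0247 0.0267 0.0469]
```

Confirmed: the fingertips really stand about 24 mm behind the reported TCP. They now straddle the handle, so I'll close.

move_arm:
  deltas: [0,0,0,0,0,0,0.3,0,0,0,0,0,0,0.15,0,0,0,0,0,0,0.1,0,0,0,0,0,0,0,0,0,0,0,0,0,0,0,0,0,0,0,0,0,0,0,0,0,0,0,0]
  squeeze: 60

```text
t: 9.98
tool_pos: [0.534, 0.3168, 0.0008]
orientation: [-0.414, -3.111, -0.001]
force: [0.3, -0.5, 0.9]
opening: 0.0213
gripper_force: 60.0
```

Run:
```python
from h import *
w=np.load('w3.npy')[:260,:260].reshape(-1,3); a=np.radians(6.46)
kx=w[:,0]*np.cos(a)+w[:,1]*np.sin(a); ky=-w[:,0]*np.sin(a)+w[:,1]*np.cos(a); z=w[:,2]
for lo in np.arange(-.36,-.24,.006):
    k=(ky>lo)&(ky<lo+.006)&(abs(kx-.48)<.02); print(round(lo,3),np.percentile(z[k],[2,50,98]).round(3) if k.sum()>5 else None)
delta([.4695*np.cos(a)+.1283*np.sin(a)-0.0,0,0],toolR(-83.54))
KX=np.array([np.cos(a),np.sin(a),0]);KY=np.array([-np.sin(a),np.cos(a),0])
delta([.534,.3168,.12],toolR(-14.95))
delta(.44*KX-.05*KY+[0,0,.2741],toolR(-83.54))
```

```text
-0.36 [0.344 0.346 0.347]
-0.354 [0.344 0.346 0.347]
-0.348 [0.344 0.346 0.347]
-0.342 [0.344 0.346 0.347]
-0.336 [0.271 0.33  0.346]
-0.33 [0.28  0.295 0.31 ]
-0.324 [0.28  0.282 0.283]
-0.318 [0.28  0.282 0.283]
-0.312 [0.28  0.282 0.283]
-0.306 [-0.     0.282  0.283]
-0.3 [-0.001  0.281  0.283]
-0.294 [-0.     0.215  0.283]
-0.288 [-0.001  0.001  0.003]
-0.282 [-0.001  0.001  0.003]
-0.276 [-0.001  0.001  0.003]
-0.27 [-0.002  0.001  0.002]
-0.264 [-0.001  0.001  0.002]
-0.258 [-0.001  0.     0.003]
-0.252 [-0.001  0.001  0.003]
-0.246 [-0.001  0.     0.002]
t 9.975 at [0.534  0.3168 0.0008] d [-0.0317 -0.3196  0.0006] rot [-0.0013 -0.0028  1.1932] F [ 0.27 -0.46  0.91] op 0.0213
t 9.975 at [0.534  0.3168 0.0008] d [ 4.000e-04  1.000e-04 -1.192e-01] rot [ 0.0004 -0.0029 -0.0039] F [ 0.27 -0.46  0.91] op 0.0213
t 9.975 at [0.534  0.3168 0.0008] d [ 0.0059 -0.3297 -0.2734] rot [-0.0013 -0.0028  1.1932] F [ 0.27 -0.46  0.91] op 0.0213
```

move_arm:
  deltas: [0,0,-0.04,0,0,0,0,0,0,-0.095,0,0,0,0,0,-0.01,-0.15,0,0,0.05,0,0,-0.05,-0.2,0,0,0.2,0,0,-0.1,-0.24,0,0,0.36,0,0,-0.15,-0.27,0,0,0.52,0,0,-0.2,-0.2734,0,0,0.68,0,0,-0.25,-0.2734,0,0,0.84,0,0,-0.29,-0.2734,0,0,1.0,0,0.005,-0.32,-0.2734,0,-0.002,1.13,0,0.006,-0.33,-0.2734,-0.001,-0.003,1.193,0,0.006,-0.33,-0.2734,-0.001,-0.003,1.193,0]

```text
t: 11.48
tool_pos: [0.4422, -0.0011, 0.2737]
orientation: [-2.094, -2.342, 0.001]
force: [-0.0, 1.5, -2.1]
opening: 0.0217
gripper_force: 60.0
```

```bash
cat >> h.py <<'E'
_a=np.radians(6.46)
KX=np.array([np.cos(_a),np.sin(_a),0]);KY=np.array([-np.sin(_a),np.cos(_a),0]);KZ=np.array([0,0,1.])
def kpose():
    s=robot.read_state(); p=s['tool_pos']; F=s['force']; R=toolR(-83.54).T@Ro.from_rotvec(s['orientation']).as_matrix()
    print('t',round(s['t'],2),'kx,ky,z',np.round([p@KX,p@KY,p[2]],4),'rot',Ro.from_matrix(R).as_rotvec().round(4),'F',np.round([F@KX,F@KY,F[2]],2),'tq',s['wrist_torque'].round(3),'grip',round(s['opening'],4))
E
python3 - <<'E'
from h import *
kpose(); p,d,w=cloud('side'); cv2.imwrite('pics/k.png',cv2.resize(p[60:260,200:400,::-1],(600,600)))
E
```

```text
t 11.47 kx,ky,z [ 0.4393 -0.0508  0.2737] rot [ 0.0006 -0.0004  0.001 ] F [ 0.14  1.52 -2.09] tq [ 0.015  0.046 -0.012] grip 0.0217
```

View pics/k.png

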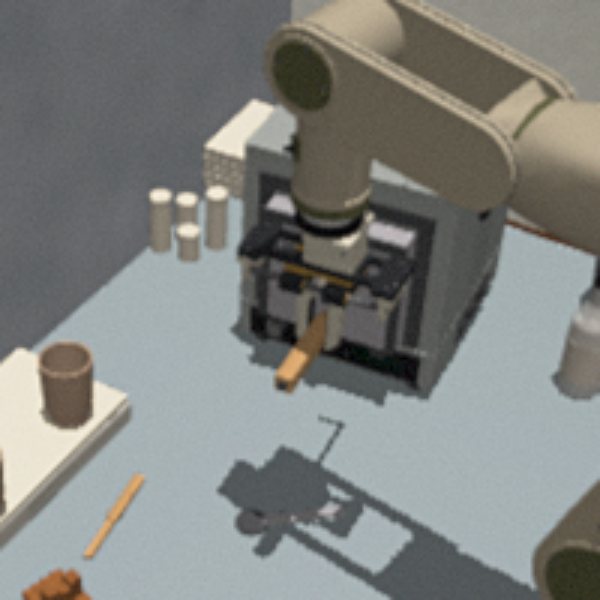

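move_arm:
  deltas: [-0.03,0,0,0,0,0,0,-0.06,0,0,0,0,0,0,-0.0775,0.005,-0.0005,0,0,0,0,-0.0775,0.02,-0.0005,0,0,0,0,-0.0775,0.032,-0.0005,0,0,0,0,-0.0775,0.032,-0.0005,0,0,0,0,-0.0775,0.032,-0.0005,0,0,0,0]

```text
t: 12.4
tool_pos: [0.4829, -0.0735, 0.2744]
orientation: [-2.091, -2.344, 0.001]
force: [-0.7, 0.9, -2.1]
opening: 0.0218
gripper_force: 60.0
```

Run:
```python
from h import *
kpose()
```

```text
t 12.4 kx,ky,z [ 0.4716 -0.1273  0.2744] rot [ 0.0009 -0.0003 -0.0011] F [-0.63  0.98 -2.12] tq [ 0.036  0.07  -0.029] grip 0.0218
```

move_arm:
  deltas: [-0.001,0.003,0,0,0,0,0,-0.001,0.006,0,0,0,0,0,-0.001,0.009,0,0,0,0,0,-0.001,0.0105,0,0,0,0,0,-0.001,0.0115,0,0,0,0,0,-0.001,0.0115,0,0,0,0,0]

```text
t: 13.15
tool_pos: [0.4943, -0.0736, 0.2743]
orientation: [-2.093, -2.342, 0.002]
force: [-5.2, 1.6, -0.6]
opening: 0.0216
gripper_force: 60.1
```

Run:
```python
from h import *
kpose()
```

```text
t 13.15 kx,ky,z [ 0.4829 -0.1287  0.2743] rot [ 0.0012 -0.0002  0.0002] F [-4.95  2.2  -0.61] tq [ 0.022  0.627 -0.469] grip 0.0216
```

move_arm:
  deltas: [0.0005,0,0,0,0,0,0,0.001,0,0,0,0,0,0,0.0015,0,0,0,0,0,0,0.002,0,0,0,0,0,0,0.0025,0,0,0,0,0,0,0.003,0,0,0,0,0,0,0.003,0,0,0,0,0,0]

```text
t: 14.02
tool_pos: [0.4945, -0.0705, 0.2744]
orientation: [2.092, 2.343, -0.0]
force: [0.3, -2.6, -4.5]
opening: 0.0217
gripper_force: 60.0
```

Run:
```python
from h import *
kpose()
```

```text
t 14.03 kx,ky,z [ 0.4834 -0.1257  0.2744] rot [ 0.     -0.0004 -0.0005] F [ 0.06 -2.6  -4.46] tq [-0.14  -0.031  0.021] grip 0.0217
```

move_arm:
  deltas: [-0.001,0,0.0007,0,0,0,0,-0.001,0.002,0.0007,0,0,0,0,-0.001,0.004,0.0007,0,0,0,0,-0.001,0.004,0.0007,0,0,0,0]

```text
t: 14.52
tool_pos: [0.4985, -0.0711, 0.2738]
orientation: [2.092, 2.343, -0.001]
force: [-0.2, -0.7, -2.5]
opening: 0.0216
gripper_force: 60.0
```

Run:
```python
from h import *
kpose()
```

```text
t 14.53 kx,ky,z [ 0.4874 -0.1267  0.2738] rot [ 0.0003 -0.0004 -0.0003] F [-0.31 -0.67 -2.47] tq [ 0.007  0.115 -0.059] grip 0.0216
```

move_arm:
  deltas: [-0.0004,0.002,0,0,0,0,0,-0.0004,0.005,0,0,0,0,0,-0.0004,0.008,0,0,0,0,0,-0.0004,0.011,0,0,0,0,0,-0.0004,0.014,0,0,0,0,0,-0.0004,0.017,0,0,0,0,0,-0.0004,0.017,0,0,0,0,0,-0.0004,0.017,0,0,0,0,0]

```text
t: 15.52
tool_pos: [0.5153, -0.0696, 0.2738]
orientation: [2.092, 2.343, -0.001]
force: [-0.6, -0.6, -1.2]
opening: 0.0216
gripper_force: 60.0
```

Run:
```python
from h import *
kpose(); s=robot.read_state(); s
```

```text
t 15.53 kx,ky,z [ 0.5042 -0.1272  0.2738] rot [ 0.0004 -0.0004 -0.0002] F [-0.62 -0.5  -1.2 ] tq [0.019 0.021 0.045] grip 0.0216
```

```bash
cat >> h.py <<'E'
Y0,Z0=.018,.218
def eye(th): return np.array([Y0*np.cos(th)+Z0*np.sin(th), Z0*np.cos(th)-Y0*np.sin(th)])
def arc(th0,th1,n=8,hold=2,cy=0,cz=0):
    e0=eye(th0)
    for i in list(range(1,n+1))+[n]*hold:
        e=eye(th0+(th1-th0)*i/n)-e0; print(f"{e[0]+cy:.4f}, 0, {-(e[1]+cz):.4f}, 0, 0, 0, 0,",end=' ')
    print()
E
python3 - <<'E'
from h import *
arc(0,.2,9,2,cy=.001)
E
```

```text
0.0058, 0, 0.0005, 0, 0, 0, 0, 0.0107, 0, 0.0010, 0, 0, 0, 0, 0.0155, 0, 0.0017, 0, 0, 0, 0, 0.0203, 0, 0.0025, 0, 0, 0, 0, 0.0251, 0, 0.0033, 0, 0, 0, 0, 0.0298, 0, 0.0043, 0, 0, 0, 0, 0.0346, 0, 0.0054, 0, 0, 0, 0, 0.0393, 0, 0.0066, 0, 0, 0, 0, 0.0440, 0, 0.0079, 0, 0, 0, 0, 0.0440, 0, 0.0079, 0, 0, 0, 0, 0.0440, 0, 0.0079, 0, 0, 0, 0,
```

move_arm:
  deltas: [0.003,0,0.0002,0,0,0,0,0.007,0,0.0006,0,0,0,0,0.0107,0,0.001,0,0,0,0,0.0155,0,0.0017,0,0,0,0,0.0203,0,0.0025,0,0,0,0,0.0251,0,0.0033,0,0,0,0,0.0298,0,0.0043,0,0,0,0,0.0346,0,0.0054,0,0,0,0,0.0393,0,0.0066,0,0,0,0,0.044,0,0.0079,0,0,0,0,0.044,0,0.0079,0,0,0,0]

```text
t: 16.9
tool_pos: [0.5102, -0.0253, 0.2657]
orientation: [-2.091, -2.343, 0.001]
force: [0.1, -1.3, -4.0]
opening: 0.0216
gripper_force: 60.0
```

Run:
```python
from h import *
kpose()
arc(.195,.48,11,1)
```

```text
t 16.9 kx,ky,z [ 0.5041 -0.0825  0.2657] rot [ 0.0007  0.0002 -0.0008] F [ 0.01 -1.26 -3.96] tq [0.259 0.133 0.003] grip 0.0216
0.0054, 0, 0.0016, 0, 0, 0, 0, 0.0108, 0, 0.0034, 0, 0, 0, 0, 0.0162, 0, 0.0053, 0, 0, 0, 0, 0.0214, 0, 0.0073, 0, 0, 0, 0, 0.0267, 0, 0.0095, 0, 0, 0, 0, 0.0319, 0, 0.0118, 0, 0, 0, 0, 0.0370, 0, 0.0143, 0, 0, 0, 0, 0.0420, 0, 0.0168, 0, 0, 0, 0, 0.0470, 0, 0.0195, 0, 0, 0, 0, 0.0519, 0, 0.0224, 0, 0, 0, 0, 0.0567, 0, 0.0253, 0, 0, 0, 0, 0.0567, 0, 0.0253, 0, 0, 0, 0,
```

move_arm:
  deltas: [0.0054,0,0.0022,0,0,0,0,0.0108,0,0.004,0,0,0,0,0.0162,0,0.006,0,0,0,0,0.0214,0,0.008,0,0,0,0,0.0267,0,0.0102,0,0,0,0,0.0319,0,0.0125,0,0,0,0,0.037,0,0.015,0,0,0,0,0.042,0,0.0175,0,0,0,0,0.047,0,0.0202,0,0,0,0,0.0519,0,0.0231,0,0,0,0,0.0567,0,0.026,0,0,0,0,0.0567,0,0.026,0,0,0,0]

```text
t: 18.4
tool_pos: [0.5037, 0.031, 0.2395]
orientation: [-2.091, -2.343, 0.001]
force: [-0.7, -2.0, -5.6]
opening: 0.0216
gripper_force: 60.0
```

Run:
```python
from h import *
kpose()
arc(.48,.77,11,1)
```

```text
t 18.4 kx,ky,z [ 0.504  -0.0258  0.2395] rot [ 0.0009  0.0002 -0.0008] F [-0.95 -1.91 -5.61] tq [ 0.333  0.21  -0.055] grip 0.0216
0.0048, 0, 0.0031, 0, 0, 0, 0, 0.0096, 0, 0.0064, 0, 0, 0, 0, 0.0143, 0, 0.0098, 0, 0, 0, 0, 0.0188, 0, 0.0133, 0, 0, 0, 0, 0.0233, 0, 0.0169, 0, 0, 0, 0, 0.0277, 0, 0.0207, 0, 0, 0, 0, 0.0320, 0, 0.0245, 0, 0, 0, 0, 0.0362, 0, 0.0285, 0, 0, 0, 0, 0.0402, 0, 0.0326, 0, 0, 0, 0, 0.0442, 0, 0.0368, 0, 0, 0, 0, 0.0480, 0, 0.0411, 0, 0, 0, 0, 0.0480, 0, 0.0411, 0, 0, 0, 0,
```

move_arm:
  deltas: [0.0042,0,0.0043,0,0,0,0,0.009,0,0.0076,0,0,0,0,0.0137,0,0.011,0,0,0,0,0.0182,0,0.0145,0,0,0,0,0.0227,0,0.0181,0,0,0,0,0.0271,0,0.0219,0,0,0,0,0.0314,0,0.0257,0,0,0,0,0.0356,0,0.0297,0,0,0,0,0.0396,0,0.0338,0,0,0,0,0.0436,0,0.038,0,0,0,0,0.0474,0,0.0423,0,0,0,0,0.0474,0,0.0423,0,0,0,0]

```text
t: 19.9
tool_pos: [0.4982, 0.0779, 0.1969]
orientation: [-2.092, -2.343, 0.001]
force: [0.5, -3.1, -5.2]
opening: 0.0217
gripper_force: 60.0
```

Run:
```python
from h import *
kpose()
arc(.77,1.04,11,1)
```

```text
t 19.9 kx,ky,z [0.5038 0.0213 0.1969] rot [ 0.0012 -0.0001 -0.0006] F [ 0.11 -3.15 -5.23] tq [ 0.046  0.086 -0.001] grip 0.0217
0.0035, 0, 0.0041, 0, 0, 0, 0, 0.0069, 0, 0.0083, 0, 0, 0, 0, 0.0101, 0, 0.0125, 0, 0, 0, 0, 0.0133, 0, 0.0168, 0, 0, 0, 0, 0.0164, 0, 0.0212, 0, 0, 0, 0, 0.0193, 0, 0.0257, 0, 0, 0, 0, 0.0222, 0, 0.0303, 0, 0, 0, 0, 0.0249, 0, 0.0349, 0, 0, 0, 0, 0.0275, 0, 0.0396, 0, 0, 0, 0, 0.0300, 0, 0.0443, 0, 0, 0, 0, 0.0324, 0, 0.0491, 0, 0, 0, 0, 0.0324, 0, 0.0491, 0, 0, 0, 0,
```

move_arm:
  deltas: [0.0022,0,0.0051,0,0,0,0,0.0056,0,0.0093,0,0,0,0,0.0088,0,0.0135,0,0,0,0,0.012,0,0.0178,0,0,0,0,0.0151,0,0.0222,0,0,0,0,0.018,0,0.0267,0,0,0,0,0.0209,0,0.0313,0,0,0,0,0.0236,0,0.0359,0,0,0,0,0.0262,0,0.0406,0,0,0,0,0.0287,0,0.0453,0,0,0,0,0.0311,0,0.0501,0,0,0,0,0.0311,0,0.0501,0,0,0,0]

```text
t: 21.4
tool_pos: [0.4947, 0.1086, 0.1468]
orientation: [-2.092, -2.343, 0.002]
force: [-0.0, -3.3, -5.1]
opening: 0.0214
gripper_force: 60.0
```

Run:
```python
from h import *
kpose()
arc(1.04,1.30,11,1)
```

```text
t 21.4 kx,ky,z [0.5038 0.0522 0.1468] rot [ 0.0012 -0.0002 -0.0004] F [-0.41 -3.3  -5.1 ] tq [-0.08   0.041 -0.001] grip 0.0214
0.0022, 0, 0.0047, 0, 0, 0, 0, 0.0043, 0, 0.0094, 0, 0, 0, 0, 0.0062, 0, 0.0142, 0, 0, 0, 0, 0.0081, 0, 0.0190, 0, 0, 0, 0, 0.0098, 0, 0.0239, 0, 0, 0, 0, 0.0114, 0, 0.0288, 0, 0, 0, 0, 0.0129, 0, 0.0338, 0, 0, 0, 0, 0.0143, 0, 0.0387, 0, 0, 0, 0, 0.0156, 0, 0.0438, 0, 0, 0, 0, 0.0167, 0, 0.0488, 0, 0, 0, 0, 0.0178, 0, 0.0539, 0, 0, 0, 0, 0.0178, 0, 0.0539, 0, 0, 0, 0,
```

move_arm:
  deltas: [0.0008,0,0.0052,0,0,0,0,0.0025,0,0.0099,0,0,0,0,0.0044,0,0.0147,0,0,0,0,0.0063,0,0.0195,0,0,0,0,0.008,0,0.0244,0,0,0,0,0.0096,0,0.0293,0,0,0,0,0.0111,0,0.0343,0,0,0,0,0.0125,0,0.0392,0,0,0,0,0.0138,0,0.0443,0,0,0,0,0.0149,0,0.0493,0,0,0,0,0.016,0,0.0544,0,0,0,0,0.016,0,0.0544,0,0,0,0]

```text
t: 22.9
tool_pos: [0.4928, 0.1242, 0.0923]
orientation: [-2.092, -2.343, 0.002]
force: [1.2, -0.3, -4.1]
opening: 0.0216
gripper_force: 60.0
```

Run:
```python
from h import *
kpose()
arc(1.30,1.54,10,2)
```

```text
t 22.9 kx,ky,z [0.5037 0.068  0.0923] rot [ 0.0013 -0.0004 -0.0002] F [ 1.16 -0.46 -4.15] tq [0.309 0.047 0.113] grip 0.0216
0.0009, 0, 0.0052, 0, 0, 0, 0, 0.0017, 0, 0.0104, 0, 0, 0, 0, 0.0024, 0, 0.0156, 0, 0, 0, 0, 0.0029, 0, 0.0208, 0, 0, 0, 0, 0.0034, 0, 0.0260, 0, 0, 0, 0, 0.0037, 0, 0.0313, 0, 0, 0, 0, 0.0038, 0, 0.0365, 0, 0, 0, 0, 0.0039, 0, 0.0418, 0, 0, 0, 0, 0.0038, 0, 0.0470, 0, 0, 0, 0, 0.0036, 0, 0.0522, 0, 0, 0, 0, 0.0036, 0, 0.0522, 0, 0, 0, 0, 0.0036, 0, 0.0522, 0, 0, 0, 0,
```

move_arm:
  deltas: [0.0006,0,0.0052,0,0,0,0,0.0014,0,0.0104,0,0,0,0,0.0021,0,0.0156,0,0,0,0,0.0026,0,0.0208,0,0,0,0,0.0031,0,0.026,0,0,0,0,0.0034,0,0.0313,0,0,0,0,0.0035,0,0.0365,0,0,0,0,0.0035,0,0.0418,0,0,0,0,0.0035,0,0.047,0,0,0,0,0.0035,0,0.047,0,0,0,0,0.0035,0,0.047,0,0,0,0]

```text
t: 24.28
tool_pos: [0.4928, 0.1275, 0.0459]
orientation: [2.093, 2.343, -0.001]
force: [0.6, -4.3, -4.5]
opening: 0.0213
gripper_force: 60.0
```

Run:
```python
from h import *
kpose()
```

```text
t 24.27 kx,ky,z [0.504  0.0712 0.0459] rot [ 0.0006 -0.0007  0.0001] F [ 0.12 -4.3  -4.48] tq [-0.343 -0.055  0.072] grip 0.0213
```

move_arm:
  deltas: [-0.001,0,0.002,0,0,0,0,-0.0015,0,0.004,0,0,0,0,-0.0015,0,0.006,0,0,0,0,-0.0015,0,0.006,0,0,0,0,-0.0015,0,0.006,0,0,0,0]

```text
t: 24.9
tool_pos: [0.4931, 0.1263, 0.0402]
orientation: [2.092, 2.343, -0.0]
force: [0.0, 0.2, -2.5]
opening: 0.0214
gripper_force: 60.0
```

Run:
```python
from h import *
kpose(); w=cloud('top')[2].reshape(-1,3)
ky=w@KY; kx=w@KX; k=(abs(kx-.58)<.025)&(ky>-.29)&(ky<-.13)
c=np.polyfit(ky[k],w[k,2],1); print('door slope',c,k.sum(),np.std(w[k,2]-np.polyval(c,ky[k])))
for a in np.arange(-.30,-.10,.02):
    j=(abs(kx-.58)<.025)&(ky>a)&(ky<a+.02); print(round(a,2),np.median(w[j,2]).round(4),end=' ')
```

```text
t 24.9 kx,ky,z [0.5042 0.07   0.0402] rot [ 0.0001 -0.0004 -0.0002] F [ 0.07  0.22 -2.49] tq [-0.07   0.085  0.007] grip 0.0214
door slope [-0.29867617  0.06601007] 745 0.028485649705289842
-0.3 0.1411 -0.28 0.1415 -0.26 0.1418 -0.24 0.1432 -0.22 0.1426 -0.2 0.1436 -0.18 0.1435 -0.16 0.1164 -0.14 0.0773 -0.12 0.0016
```

move_arm:
  deltas: [0,0,0.001,0,0,0,0,0,0,0.002,0,0,0,0,0,0,0.002,0,0,0,0]

```text
t: 25.32
tool_pos: [0.4929, 0.1262, 0.0379]
orientation: [2.093, 2.343, -0.001]
force: [-1.0, 0.4, -1.5]
opening: 0.022
gripper_force: 60.0
```

Run:
```python
from h import *
kpose()
```

```text
t 25.32 kx,ky,z [0.504  0.0699 0.0379] rot [ 0.0005 -0.0005 -0.0002] F [-0.99  0.54 -1.53] tq [ 0.01   0.068 -0.01 ] grip 0.022
```

move_arm:
  deltas: [0,0,0.001,0,0,0,0,0,0,0.002,0,0,0,0,0,0,0.002,0,0,0,0]

```text
t: 25.7
tool_pos: [0.4932, 0.1262, 0.0362]
orientation: [2.092, 2.343, -0.001]
force: [0.1, 0.1, 0.0]
opening: 0.0217
gripper_force: 60.0
```

Run:
```python
from h import *
kpose()
```

```text
t 25.7 kx,ky,z [0.5043 0.0699 0.0362] rot [-0.0001 -0.0006 -0.0002] F [0.11 0.09 0.  ] tq [-0.355  0.068 -0.038] grip 0.0217
```

move_arm:
  deltas: [0,0,-0.002,0,0,0,0,0,-0.004,-0.002,0,0,0,0,0,-0.01,-0.002,0,0,0,0,0,-0.017,-0.002,0,0,0,0,0,-0.025,-0.002,0,0,0,0,0,-0.035,-0.002,0,0,0,0,0,-0.045,-0.002,0,0,0,0,0,-0.045,-0.002,0,0,0,0]

```text
t: 26.7
tool_pos: [0.4475, 0.1211, 0.0379]
orientation: [-2.092, -2.343, 0.001]
force: [0.0, 0.4, -2.0]
opening: 0.0216
gripper_force: 60.0
```

Run:
```python
from h import *
kpose()
delta([.534,.3168,.08],toolR(-14.95))
```

```text
t 26.7 kx,ky,z [0.4583 0.0699 0.0379] rot [ 0.0005 -0.0005 -0.0003] F [ 0.09  0.41 -1.98] tq [ 0.07  -0.004  0.002] grip 0.0216
t 26.7 at [0.4475 0.1211 0.0379] d [ 0.1847  0.108  -0.0422] rot [-8.0000e-04  1.0000e-04 -1.1968e+00] F [ 0.04  0.41 -1.98] op 0.0216
```

move_arm:
  deltas: [0.02,0,-0.05,0,0,0,0,0.04,0,-0.1,0,0,0,0,0.06,0.01,-0.12,0,0,-0.1,0,0.08,0.025,-0.12,0,0,-0.26,0,0.1,0.04,-0.12,0,0,-0.42,0,0.12,0.055,-0.12,0,0,-0.58,0,0.14,0.07,-0.12,0,0,-0.74,0,0.16,0.085,-0.12,0,0,-0.9,0,0.175,0.1,-0.12,0,0,-1.06,0,0.1847,0.108,-0.11,0,0,-1.197,0,0.1847,0.108,-0.09,0,0,-1.197,0,0.1847,0.108,-0.09,0,0,-1.197,0]

```text
t: 28.2
tool_pos: [0.5328, 0.3156, 0.1246]
orientation: [-0.413, -3.11, 0.006]
force: [0.4, -0.2, -1.3]
opening: 0.0217
gripper_force: 60.0
```

Run:
```python
from h import *
delta([.534,.3168,.002],toolR(-14.95))
s=robot.read_state(); 
# is the door still down?
w=cloud('top')[2].reshape(-1,3); ky=w@KY; kx=w@KX
for a in np.arange(-.30,-.12,.02):
    j=(abs(kx-.58)<.025)&(ky>a)&(ky<a+.02); print(round(a,2),np.median(w[j,2]).round(4),end=' ')
```

```text
t 28.2 at [0.5328 0.3156 0.1246] d [-0.0014  0.002   0.1225] rot [-0.0043 -0.0042 -0.0031] F [ 0.44 -0.16 -1.32] op 0.0217
-0.3 0.1404 -0.28 0.1419 -0.26 0.1425 -0.24 0.1423 -0.22 0.1422 -0.2 0.1431 -0.18 0.1433 -0.16 0.1158 -0.14 0.083
```

move_arm:
  deltas: [-0.0014,0.002,0.03,-0.004,-0.004,-0.003,0,-0.0014,0.002,0.065,-0.004,-0.004,-0.003,0,-0.0014,0.002,0.09,-0.004,-0.004,-0.003,0,-0.0014,0.002,0.095,-0.004,-0.004,-0.003,0,-0.0014,0.002,0.095,-0.004,-0.004,-0.003,0]

```text
t: 28.88
tool_pos: [0.5371, 0.3184, 0.0339]
orientation: [0.405, 3.11, 0.005]
force: [-0.3, -0.1, -2.0]
opening: 0.0215
gripper_force: 60.0
```

Run:
```python
from h import *
delta([.534,.3168,.0015],toolR(-14.95))
p,d,w=cloud('wrist')
c=np.array([.4885,.3288]); a=np.array([.96617,-.25792]); b=np.array([-a[1],a[0]])
t=(w[...,:2]-c)@a; n=(w[...,:2]-c)@b; z=w[...,2]
zz=z-robot.read_state()['tool_pos'][2]
k=(t>-.07)&(t<.02)&(abs(n)<.008)&(zz>.03)&(zz<.075)
print('handle top rel tcp fit',np.polyfit(t[k],zz[k],1),'n',[(round(l,2),np.round(n[(t>l)&(t<l+.02)&(zz>.04)&(zz<.07)&(abs(n)<.02)].mean(),4)) for l in [-.055,-.035,-.015,.005]], t[k].min())
```

```text
t 28.875 at [0.5371 0.3184 0.0339] d [ 0.0027 -0.0024  0.0323] rot [0.004  0.0045 0.0021] F [-0.27 -0.1  -2.  ] op 0.0215
handle top rel tcp fit [0.02629176 0.05092627] n [(-0.06, np.float64(0.0017)), (-0.04, np.float64(0.0017)), (-0.01, np.float64(0.0018)), (0.01, np.float64(0.0019))] -0.05855535885705994
```

move_arm:
  deltas: [0.0027,-0.0024,0.008,0.004,0.026,0.002,0,0.0027,-0.0024,0.018,0.004,0.026,0.002,0,0.0027,-0.0024,0.026,0.004,0.026,0.002,0,0.0027,-0.0024,0.03,0.004,0.026,0.002,0,0.0027,-0.0024,0.031,0.004,0.026,0.002,0,0.0027,-0.0024,0.031,0.004,0.026,0.002,0]

```text
t: 29.68
tool_pos: [0.5339, 0.3169, 0.0022]
orientation: [-0.404, -3.094, -0.004]
force: [-0.9, -0.4, -0.7]
opening: 0.0217
gripper_force: 60.0
```

Run:
```python
from h import *
delta([.534,.3168,.001],toolR(-14.95))
p,d,w=cloud('wrist')
c=np.array([.4885,.3288]); a=np.array([.96617,-.25792]); b=np.array([-a[1],a[0]])
t=(w[...,:2]-c)@a; n=(w[...,:2]-c)@b; z=w[...,2]
k=(t>-.07)&(t<.02)&(abs(n)<.008)&(z>.04)&(z<.075)
print('handle top',np.polyfit(t[k],z[k],1),'n',[np.round(n[(t>l)&(t<l+.02)&(z>.047)&(z<.06)&(abs(n)<.02)].mean(),4) for l in [-.055,-.035,-.015,.005]], t[k].min())
```

```text
t 29.675 at [0.5339 0.3169 0.0022] d [-0.0002 -0.0001  0.0012] rot [-0.0003 -0.0216  0.0012] F [-0.91 -0.38 -0.75] op 0.0217
handle top [0.00146029 0.05510019] n [np.float64(-0.0001), np.float64(-0.0001), np.float64(-0.0), np.float64(-0.0001)] -0.06043803830135762
```

move_arm:
  deltas: [0,0,0.001,0,0,0,0,0,0,0.002,0,0,0,0,0,0,0.002,0,0,0,0,0,0,0.002,0,0,0,0.3,0,0,0.002,0,0,0,0.5,0,0,0.002,0,0,0,0.5,0,0,0.002,0,0,0,0.5,0,0,0.002,0,0,0,0.5,0,0,0.002,0,0,0,0.5]

```text
t: 30.85
tool_pos: [0.5336, 0.3168, -0.0001]
orientation: [-0.404, -3.093, -0.004]
force: [-0.0, 0.4, -0.5]
opening: 0.0466
gripper_force: 0.0
```

move_arm:
  deltas: [0,0,-0.015,0,0,0,0.5,0,0,-0.04,0,0,0,0.5,0,0,-0.08,0,0,0,0.5,0,0,-0.13,0,-0.02,0,0.5,-0.04,0,-0.18,0,-0.02,0,0.5,-0.08,0,-0.195,0,-0.02,0,0.5,-0.09,0,-0.195,0,-0.02,0,0.5,-0.09,0,-0.195,0,-0.02,0,0.5]

```text
t: 31.85
tool_pos: [0.6244, 0.2924, 0.1922]
orientation: [-0.408, -3.111, 0.001]
force: [0.2, -0.3, 0.4]
opening: 0.0465
gripper_force: 0.0
```

Run:
```python
from h import *
p,d,w=cloud('wrist')
c=np.array([.4885,.3288]); a=np.array([.96617,-.25792]); b=np.array([-a[1],a[0]])
t=(w[...,:2]-c)@a; n=(w[...,:2]-c)@b; z=w[...,2]
k=(t>-.07)&(t<.055)&(abs(n)<.008)&(z>.04)&(z<.075)
print('handle top',np.polyfit(t[k],z[k],1),t[k].min(),'n fit',np.polyfit(t[k],n[k],1))
for l in np.arange(.09,.22,.02):
    j=(t>l)&(t<l+.02)&(abs(n)<.0075)&(z>.033); print(round(l,2),np.median(z[j]).round(4),np.median(n[j]).round(4),end=' | ')
j=(t>.1)&(t<.24)&(abs(n)<.007)&(z>.036)&(z<.06); print('\nshank end t',t[j].max())
w=cloud('top')[2].reshape(-1,3); ky=w@KY; kx=w@KX
print('door',[np.median(w[(abs(kx-.58)<.025)&(ky>q)&(ky<q+.02),2]).round(4) for q in [-.28,-.18]]); s=robot.read_state(); print(s['t'],s['force'])
for l in ['beaker1','scraper','clay_knife']:
    print(l,[np.round(r['uv']).tolist() for r in robot.recognise('top',l)[:4]])
```

```text
handle top [-0.00048836  0.05279308] -0.04097913259336038 n fit [ 1.56143412e-03 -3.78855533e-05]
0.09 0.0459 -0.0001 | 0.11 0.3278 0.0 | 0.13 0.0437 -0.0001 | 0.15 0.0439 -0.0001 | 0.17 0.0438 -0.0002 | 0.19 0.0438 -0.0002 | 0.21 0.0439 0.0024 | 
shank end t 0.21726808611910867
door [np.float64(0.1411), np.float64(0.1431)]
31.95 [-0.58271229 -0.26970087 -0.72804021]
beaker1 [[271.0, 130.0], [210.0, 135.0], [140.0, 257.0], [334.0, 205.0]]
scraper [[273.0, 228.0]]
clay_knife [[255.0, 179.0]]
```

```bash
python3 -c "
from plant import robot
print(robot.close_job())"
```

```text
the job is handed in; nothing more can be done
None
```

I opened the kiln with the hooked rod until the door lay on its stop, unhooked, laid the rod back level in its rest, and handed the job in at about 32 s of the 64 s; no verdict was returned.

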